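Pin back the sprung belt tensioner of the welding turntable

TASK

The turntable's drive belt is off and its sprung tension wheel has to be locked back before the new belt goes on. Take the locking pin out of the pin block, put it down through the bush of the tension wheel, use it to swing the wheel counter-clockwise against its spring, feeling for the lock hole hidden underneath, and push the pin fully home there so that the wheel stays back when you let go. Never press or lever hard on the pin (keep it below 30 N), and leave the other pins in the block and the nut and hex key on the deck where they are.

Things in the scene. Friction and masses are not known exactly. Their poses are not given: they have to be found in the camera images.
- drive_deck: Grey steel box, drive base of a bench welding turntable, guard and belt off: 300 (own x) by 360 (own y) by 60 mm high, fixed. Origin at the centre of its underside, z up, own -x is the front with the speed knob. On top: toothed belt wheels 156 mm wide (own +45, +85 mm) and 54 mm wide (+85, -115 mm), both up to 108 mm above the table, and the tension wheel (pivot at own -60, -60 mm).
- tension_wheel (a joint): Turn of the sprung tension wheel about its upright pivot, rad: 0 at rest on its stop, growing counter-clockwise seen from above, 1.3 at the far stop. An eccentric disc 114 mm wide, 26 mm thick, steel flanges and black rim; nothing to hold it by but a pin in its bush. A spring turns it back with 0.1 N m at rest plus 0.2 N m per rad (at the bush 2.5 N at rest, 8 N at 1.1 rad).
- bush_mouth (a point): Centre of the mouth of the brass bush, a through hole 11.5 mm wide and 26 mm long in the tension wheel, 40 mm from the pivot, flush with the wheel's top face. Turns with the wheel; z up, x from the pivot to the bush. A pin in it rides on the lock plate until it is over the lock hole; the spring's side load makes it drag in the bush, so that it must be pushed down and may not fall by itself.
- wheel_pivot (a point): Point on the pivot axis of the tension wheel, at the height of the wheel's top face (107 mm above the table); a hex bolt head, 28 mm wide and 11 mm high, stands there.
- pin_block: Dark drilled steel block, 185 mm (own x) by 50 mm (own y) by 50 mm high, fixed. Origin at the centre of its underside. Four upright holes, 11.5 mm wide and 46 mm deep, in a row along own x at -66, -22, +22 and +66 mm; three hold a pin hanging by its flange or head, in changing order.
- pin_knob (a point): Middle of the knob of the locking pin (80 g): steel shank 10 mm wide, 37 mm long, its tip chamfered; a flange 21 mm wide, 4 mm thick; above it a straight dark knob 18 mm wide, 38 mm high. The point is 19 mm below the knob's top, 23 mm above the flange's underside, 60 mm above the tip. The pin hangs upright in the block, flange on its top, and comes free when lifted 37 mm. z up along the pin.
- pin_tip (a point): Centre of the lower end face of the locking pin's shank, 60 mm below pin_knob; z points up along the pin. Fully home, the flange lies on the wheel's top face and this point is 37 mm below the bush mouth, 10 mm deep in the lock hole; riding on the lock plate it is 27 mm below the mouth.
- stop_pin: Bystander in the pin block: short steel fixture pin with a low mushroom head 26 mm wide and 16 mm high. Origin at its lower tip. Leave it.
- ball_pin: Bystander in the pin block: fixture pin with a thin neck and a black ball 22 mm wide. Origin at its lower tip. Leave it.
- hex_key: Bystander: small black hex key, 90 mm, lying on the front of the deck. Origin under the middle of its long leg.
- big_nut: Bystander: steel hex nut, 30 mm across flats, 13 mm high, lying on the deck behind the tension wheel. Origin under its centre.
- lock_face (a point): Point on the pivot axis at the top face of the fixed steel lock plate under the tension wheel: 80 mm above the table, 27 mm below the wheel's top. The plate has one lock hole, 11.5 mm wide, 17 mm deep, 40 mm from the pivot, covered by the wheel. The bush comes over it at a turn somewhere between 0.3 and 1.1 rad, set differently on every machine: it must be found by feel.
Mind the look-alikes: they are no part of the job. What is shaped like the part that bears pin_knob but red is not meant.

How it is judged:
By the outcome, as a careful person would: the job done as asked, in the order asked, and still so for the second after the job is handed in, with the robot touching nothing.
It also fails if it takes over 72 s, if anything falls off the work surface, if the arm or the gripper's body presses on something with over 40 N, if the wrist force passes 120 N, or if a joint passes its speed limit or range.

ROBOT

A 6-joint arm with a two-finger parallel gripper is mounted at the origin on the work surface. World frame = base frame: x ahead of the robot, y to its left, z up, the work surface at z = 0. Lengths are in mm, angles in rad, forces in N, time in s.
With the tool pointing down it reaches from about 350 to 975 mm from the base axis. Payload 7.1 kg.
Tool frame: the origin (TCP) lies at the very end of the fingers, on their centre line; the grasp point (between the pads) lies 19 mm behind it (ctrl.tcp_to_grasp is the distance from the TCP to the grasp point, in mm); z points along the fingers, x is the direction in which the jaws open and shut, and the axes are right-handed (so a half turn about z gives the same grasp; the last joint's range is limited). The gripper opens to 88 mm and grips with 3 to 60 N. Pads are 20 mm wide; open, the fingers measure 115 mm over their backs; the gripper's body (75 mm by 178 mm) begins 61 mm behind the grasp point.
Start: joints at [-1.356, 0.423, 1.63, -0, 1.089, -0.019], TCP at [144.817, -607.974, 222.675] pointing down, gripper open.
Joint ranges: [-3, 3], [-0.9, 2.11], [0.09, 2.58], [-1.31, 4.45], [0.11, 2.69], [-2.54, 2.54]. Speed limits (rad/s): [2.39, 2.39, 3.01, 3.14, 3.14, 3.14].

INTERFACE

Orientations are given as a rotation vector (axis times angle).
In Python, from workcell import get_obs, viewer, ctrl, masks_of gives the robot as it stands. The module is installed in compiled form; this text tells all that it offers.
- The arm moves only by the shell command python3 -m inch 'ROWS'. ROWS is JSON, a list of rows, each an object of numbers: "tx", "ty", "tz": the shift along the tool's x, y, z in cm; "ax", "ay", "az": the turn, a rotation vector about the tool's x, y, z in degrees; "jaw": the opening, from 0 (shut) to 1 (fully open). In form: [{"tx": .., "ty": .., "tz": .., "ax": .., "ay": .., "az": .., "jaw": ..}, ...]. A call has 1 to 12 rows; each row shifts and turns the commanded pose from where the row before left it, along the tool's axes as they then stand; what a row does not reach is not made up. A row lasts 1/8 s, in which the tool goes at most 62.5 mm and 10.7 degrees, less where a joint would pass 70% of its speed; a pose out of reach is approached as far as the arm can. A call is refused whole if a number of a shift passes 6.25 or a number of a turn 10.7, either way. A call with a gripper value outside its range is refused whole. The fingers move at their own pace and stop on an object; the grip force is fixed at half the most. Time passes only in rows, so rows that do not move let the fingers close. It gives the time, the measured TCP pose, the force and the opening at its end, in the units of the state.
- get_obs(): the state, without advancing time (a new reading comes with each control period).
- viewer.get_image(name): name is "scene" or "top" or "wrist"; returns (picture, depth): 480x640x3 uint8, red, green, blue; 480x640 float32, mm along the optical axis (not along the pixel's ray), 0 where there is no reading.
- viewer.get_calibration(name): a dict with "fx", "fy", "cx", "cy" (pixels), "rvec" (rotation vector, rad) and "tvec" (3), from world to camera coordinates, as OpenCV has them. Camera axes: x right, y down, z forward; pixel columns grow to the right and rows downward; lengths in mm; the calibration is good to about 2 mm. A picture is of the moment at which its call begins: read the wrist's pose just before it. get_calibration takes no time and is no camera call; for the wrist camera it gives the pose at the moment of the call.
- ctrl.close_job(): hands the job in, once; it reports no verdict.
Trained networks look in the newest picture that a camera, given by its name, has taken for a name from the list of things; names that differ only in an ending like _2 or _b are one class to them, and where a whole thing is asked for, a point or a joint stands for the part that bears it (a point fixed in the world has none). Each returns a list of dicts, best first, with "score" (0 to 1); they miss things now and then, are a little off and sometimes report something else, mostly with a low value. They report only what shows in the picture. A call takes as long as a camera call. They do not tell look-alikes from the thing itself.
- masks_of(camera, thing): "pixels" (480x640 bool, what is visible of it) and "location" ([column, row] in pixels, amid what is visible of it).
The state is a dict: "t": time; "qpos": joint angles; "qvel": joint speeds; "joint_torque": joint torques, N m; "ee_pos": TCP position; "orientation": TCP orientation; "ft_force": force on the tool from outside, world axes, zero at the start; "moment": the same for the moment, N m; "width": finger opening in mm.
Only numpy, scipy, OpenCV 4.12 (cv2) and the standard library are available. Lean on these libraries where they do the work, as an engineer would, in place of code of your own. Each camera call takes 0.05 s, during which the arm holds its last target. There are 200 camera calls.

## Working session

There is one attempt and no reset: what is moved stays moved. The work goes in short steps, Python scripts to look and compute and a shell command to move; the robot and the scene stay as the last step left them, time stands still between calls to the robot, and variables do not carry over. Pictures are saved under pics/ and viewed, about 8 in all and at most 12, crops included, and the job is handed in when it is done.

```bash
mkdir -p pics; ls; cat > h.py <<'E'
import numpy as np, cv2
from workcell import get_obs, viewer, ctrl, masks_of
def cal(n):
    c=viewer.get_calibration(n); R=cv2.Rodrigues(np.array(c["rvec"],float))[0]; return c,R,np.array(c["tvec"],float).ravel()
def pts(n,mask,depth,c=None):
    c,R,t=c or cal(n); v,u=np.nonzero(mask&(depth>0)); z=depth[v,u]
    P=np.c_[(u-c["cx"])*z/c["fx"],(v-c["cy"])*z/c["fy"],z]; return (P-t)@R
def onplane(n,u,v,h,c=None):
    c,R,t=c or cal(n); d=R.T@np.array([(u-c["cx"])/c["fx"],(v-c["cy"])/c["fy"],1]); o=-R.T@t
    return o+d*(h-o[2])/d[2]
def proj(n,P,c=None):
    c,R,t=c or cal(n); p=R@np.array(P,float)+t; return c["fx"]*p[0]/p[2]+c["cx"],c["fy"]*p[1]/p[2]+c["cy"]
def save(f,im): cv2.imwrite("pics/"+f,im[:,:,::-1])
E
python3 - <<'E'
from h import *
o=get_obs(); print(o)
for n in ["top","scene"]:
    im,d=viewer.get_image(n); save(n+"1.png",im); np.save(n+"d.npy",d); c=cal(n); print(n,c[0])
    for th in ["pin_knob","tension_wheel","bush_mouth","wheel_pivot","pin_block","stop_pin","ball_pin","drive_deck"]:
        for r in masks_of(n,th)[:3]:
            P=pts(n,r["pixels"],d,c); print(th,round(r["score"],2),np.round(r["location"]),r["pixels"].sum(),np.round(np.median(P,0)) if len(P) else None, np.round(P[:,2].max()) if len(P) else None)
E
```

```text
pics
{'t': 0.0, 'qpos': array([-1.35599002e+00,  4.23831105e-01,  1.63070497e+00, -3.30894353e-05,
        1.08862782e+00, -1.90126473e-02]), 'qvel': array([ 0.00034338, -0.00263812,  0.00065649,  0.00033254, -0.00024179,
       -0.00220695]), 'joint_torque': array([ 2.57027328e-03, -5.44615102e+01, -2.73670989e+01,  6.44765398e-02,
        2.27420102e-02, -1.38289015e-04]), 'ee_pos': array([ 144.69447978, -607.42749499,  221.9019137 ]), 'orientation': array([-2.46464374e+00,  1.94653797e+00,  1.93603700e-03]), 'ft_force': array([-0.38588941, -0.63301579,  0.54487287]), 'moment': array([ 0.0819031 ,  0.00335598, -0.01345596]), 'width': 87.89983303443135}
top {'fx': 558.5261954439482, 'fy': 558.5261954439482, 'cx': 327.13102716087883, 'cy': 235.67512294140096, 'rvec': array([ 2.23373825, -2.18335477,  0.09816556]), 'tvec': array([  93.4177276 ,  553.88512693, 1001.3946803 ])}
pin_knob 0.7 [146. 280.] 155 [465. 402.  78.] 83.0
pin_knob 0.48 [213. 275.] 134 [479. 300.  91.] 97.0
pin_knob 0.41 [260. 285.] 127 [460. 214.  78.] 84.0
tension_wheel 0.92 [476. 256.] 3409 [ 521. -141.  107.] 1
[... 409 characters left out ...]
049771,  2.61752997, -1.00741524]), 'tvec': array([ 386.54070019, -240.32544189, 1162.62870726])}
pin_knob 0.95 [472. 349.] 374 [470. 409.  61.] 83.0
pin_knob 0.8 [392. 265.] 310 [464. 220.  58.] 82.0
pin_knob 0.74 [422. 300.] 271 [484. 307.  79.] 95.0
tension_wheel 0.87 [258. 154.] 1945 [ 530. -130.  107.] 121.0
bush_mouth 0.8 [257. 156.] 1956 [ 530. -129.  107.] 121.0
wheel_pivot 0.74 [256. 155.] 1903 [ 530. -129.  107.] 119.0
pin_block 0.92 [402. 327.] 3398 [523. 320.  50.] 85.0
stop_pin 0.47 [436. 289.] 227 [439. 301.  66.] 70.0
ball_pin 0.5 [386. 332.] 256 [569. 320.  81.] 90.0
drive_deck 0.84 [253. 211.] 22578 [611. -12.  61.] 121.0
drive_deck 0.22 [386. 332.] 300 [569. 319.  79.] 90.0
```

View pics/top1.png

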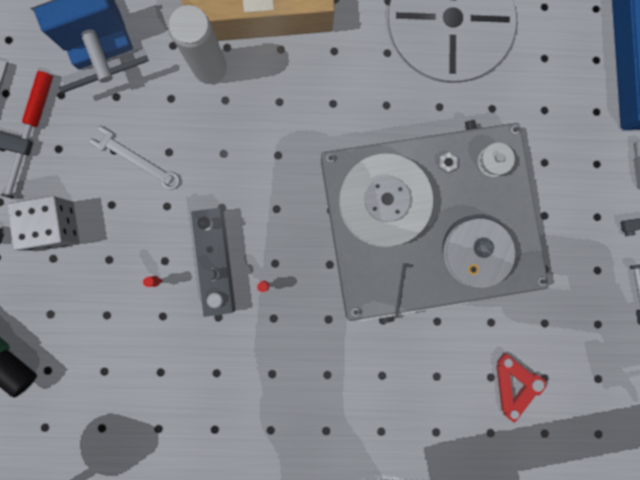

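```bash
python3 - <<'E'
from h import *
a=cv2.imread("pics/scene1.png")[230:390,340:510]; b=cv2.imread("pics/top1.png")[190:330,100:300]
c=cv2.imread("pics/top1.png")[190:330,400:560]
f=lambda x:cv2.resize(x,None,fx=400/x.shape[1],fy=400/x.shape[1],interpolation=cv2.INTER_CUBIC)[:380]
x=[f(a)[:376],f(b)]; x=[cv2.copyMakeBorder(i,0,376-i.shape[0],0,0,0) if i.shape[0]<376 else i for i in x]
cv2.imwrite("pics/crop1.png",np.hstack(x)); 
cv2.imwrite("pics/wheel1.png",cv2.resize(c,None,fx=4,fy=4,interpolation=cv2.INTER_CUBIC))
E
```

```text
(no output)
```

View pics/crop1.png

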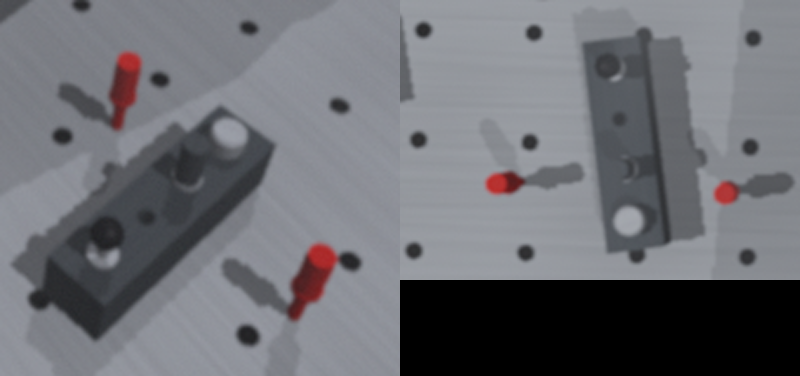

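View pics/wheel1.png

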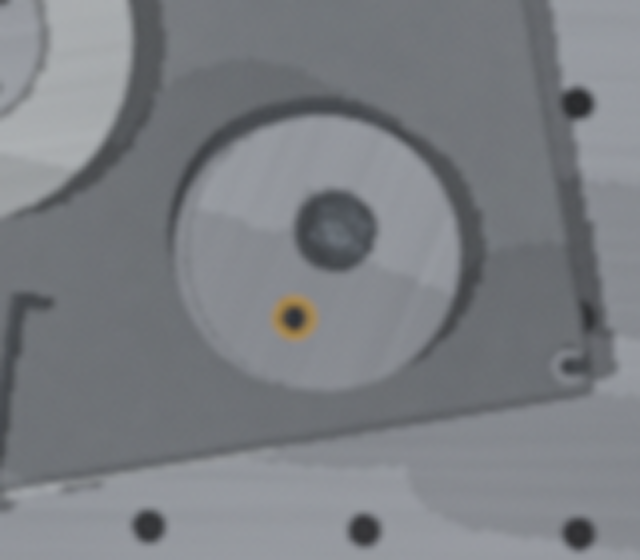

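The top view shows three knob-shaped candidates. The dark one is in the block at (213,275), and there are red look-alikes on the table at (146,280) and (260,285). The ball pin is at (206,224) and the stop pin at (214,299). I choose the dark one at (213,275). The bush is at about (473,269) and the pivot bolt at about (484,247).

```bash
python3 - <<'E'
from h import *
d=np.load("topd.npy"); ct=cal("top")
b=onplane("top",472.9,269.1,107,ct); pv=onplane("top",483.5,247.2,118,ct); print("bush",b,"pivot",pv, np.linalg.norm((b-pv)[:2]), np.degrees(np.arctan2(*(b-pv)[1::-1])))
for n in ["top","scene"]:
    im,dd=viewer.get_image(n); c=cal(n)
    tgt={"top":(213,275),"scene":(422,300)}[n]
    for r in masks_of(n,"pin_knob"):
        if np.hypot(*(np.array(r["location"])-tgt))<8:
            P=pts(n,r["pixels"],dd,c); T=P[P[:,2]>85]; print(n,len(P),T.mean(0),"top",P[P[:,2]>P[:,2].max()-5].mean(0), P[:,2].max())
    r=masks_of(n,"pin_block")[0]; P=pts(n,r["pixels"],dd,c); T=P[abs(P[:,2]-50)<4]; print("block",cv2.minAreaRect(T[:,:2].astype(np.float32)))
    for th in ["ball_pin","stop_pin"]:
        r=masks_of(n,th)[0]; P=pts(n,r["pixels"],dd,c);print(th,P[P[:,2]>60].mean(0))
o=get_obs(); print(cv2.Rodrigues(o["orientation"])[0].round(3))
c,R,t=cal("wrist"); print("wrist cam pos",-R.T@t,R.round(2)); print(c)
E
```

```text
bush [ 496.54569308 -134.18119244  107.        ] pivot [ 532.85400142 -148.25012149  118.        ] 38.93877270374413 158.81939198726116
top 144 [478.20462971 302.79157647  92.22640427] top [477.95193902 303.40929196  92.79893402] 96.04247386313568
block ((499.5419006347656, 307.1324768066406), (183.32760620117188, 51.066768646240234), 8.927376747131348)
ball_pin [564.80652823 315.77139031  84.78911542]
stop_pin [435.20691114 295.71265954  66.23757945]
scene 262 [480.62600269 305.3889136   91.37822349] top [479.18269589 304.50755454  93.01337733] 96.22888029834634
block ((500.7034606933594, 307.3672790527344), (186.07794189453125, 51.210731506347656), 8.441640853881836)
ball_pin [499.53619106 305.33541631  77.58561912]
stop_pin [437.95251468 298.79597826  66.01967435]
[[ 0.232 -0.973  0.   ]
 [-0.973 -0.232  0.   ]
 [-0.    -0.    -1.   ]]
wrist cam pos [ 214.16020666 -592.35454318  384.63959438] [[ 0.23 -0.97 -0.  ]
 [-0.94 -0.22  0.26]
 [-0.25 -0.06 -0.97]]
{'fx': 427.1144961311005, 'fy': 427.1144961311005, 'cx': 321.6335369131446, 'cy': 234.98187184562812, 'rvec': array([-2.29852305,  1.81345528,  0.23836304]), 'tvec': array([-625.72250997,  -31.12978853,  390.12612485])}
```

```bash
python3 -m inch '[{"tx":-2.96,"ty":-4.76},{"tx":-2.96,"ty":-4.76},{"tx":-2.96,"ty":-4.76},{"tx":-2.96,"ty":-4.76},{"tx":-2.96,"ty":-4.76},{"tx":-2.96,"ty":-4.76},{"tx":-2.96,"ty":-4.76},{"tx":-2.96,"ty":-4.76},{"tx":-2.96,"ty":-4.76},{"tx":-5.5,"ty":-1},{"tx":-5.5,"ty":-1},{"az":4.7}]'
cat > mv.py <<'E'
import sys
from h import *
# usage: mv.py x y z yaw -> remaining shift in tool axes (cm), turn about tool z (deg)
o=get_obs(); R=cv2.Rodrigues(o["orientation"])[0]
a=list(map(float,sys.argv[1:5]))
print("tool cm",(R.T@(np.array(a[:3])-o["ee_pos"])/10).round(2),"az",round(-((a[3]-np.degrees(np.arctan2(R[1,0],R[0,0]))+180)%360-180),2),"tilt",R[:,2].round(4),"pos",o["ee_pos"].round(1),"F",o["ft_force"].round(1),"w",round(o["width"],1),"q",o["qpos"].round(2),"t",round(o["t"],2))
E
python3 mv.py 478.3 303.8 160 -81.3
```

```text
tool cm [-80.97 -53.56   6.27] az 4.69 tilt [ 0.e+00  1.e-04 -1.e+00] pos [ 144.8 -607.9  222.7] F [0.1 0.  0.3] w 87.7 q [-1.36  0.42  1.63  0.    1.09 -0.02] t 1.4$[0]: bad value
```

```bash
python3 -m inch '[{"tx":-2.96,"ty":-4.76,"tz":0,"ax":0,"ay":0,"az":0,"jaw":1},{"tx":-2.96,"ty":-4.76,"tz":0,"ax":0,"ay":0,"az":0,"jaw":1},{"tx":-2.96,"ty":-4.76,"tz":0,"ax":0,"ay":0,"az":0,"jaw":1},{"tx":-2.96,"ty":-4.76,"tz":0,"ax":0,"ay":0,"az":0,"jaw":1},{"tx":-2.96,"ty":-4.76,"tz":0,"ax":0,"ay":0,"az":0,"jaw":1},{"tx":-2.96,"ty":-4.76,"tz":0,"ax":0,"ay":0,"az":0,"jaw":1},{"tx":-2.96,"ty":-4.76,"tz":0,"ax":0,"ay":0,"az":0,"jaw":1},{"tx":-2.96,"ty":-4.76,"tz":0,"ax":0,"ay":0,"az":0,"jaw":1},{"tx":-2.96,"ty":-4.76,"tz":0,"ax":0,"ay":0,"az":0,"jaw":1},{"tx":-5.5,"ty":-1,"tz":0,"ax":0,"ay":0,"az":0,"jaw":1},{"tx":-5.5,"ty":-1,"tz":0,"ax":0,"ay":0,"az":0,"jaw":1},{"tx":0,"ty":0,"tz":0,"ax":0,"ay":0,"az":4.7,"jaw":1}]'
python3 mv.py 478.3 303.8 160 -81.3
```

```text
t: 2.9
ee_pos: [493.3, -134.6, 222.6]
orientation: [-2.386, 2.044, 0.002]
ft_force: [0.3, -1.3, 0.3]
width: 87.4
tool cm [-43.54  -5.26   6.3 ] az 0.14 tilt [-7.e-04  7.e-04 -1.e+00] pos [ 493.3 -134.6  222.6] F [ 0.3 -1.3  0.3] w 87.4 q [-0.29  0.26  1.88  0.    1.01  1.13] t 2.9
```

```bash
python3 - <<'E'
from h import *
im,d=viewer.get_image("wrist"); save("w_wheel.png",im)
E
python3 -m inch '[{"tx":-5.44,"ty":-0.66,"tz":0.5,"ax":0,"ay":0,"az":0,"jaw":1},{"tx":-5.44,"ty":-0.66,"tz":0.5,"ax":0,"ay":0,"az":0,"jaw":1},{"tx":-5.44,"ty":-0.66,"tz":0.5,"ax":0,"ay":0,"az":0,"jaw":1},{"tx":-5.44,"ty":-0.66,"tz":0.5,"ax":0,"ay":0,"az":0,"jaw":1},{"tx":-5.44,"ty":-0.66,"tz":0.5,"ax":0,"ay":0,"az":0,"jaw":1},{"tx":-5.44,"ty":-0.66,"tz":0.5,"ax":0,"ay":0,"az":0,"jaw":1},{"tx":-5.44,"ty":-0.66,"tz":0.5,"ax":0,"ay":0,"az":0,"jaw":1},{"tx":-5.44,"ty":-0.66,"tz":0.5,"ax":0,"ay":0,"az":0,"jaw":1},{"tx":0,"ty":0,"tz":0,"ax":0,"ay":0,"az":0,"jaw":1}]'
python3 mv.py 478.3 303.8 58 -81.3
python3 - <<'E'
from h import *
c=cal("wrist"); im,d=viewer.get_image("wrist"); 
for r in masks_of("wrist","pin_knob"):
    P=pts("wrist",r["pixels"],d,c); print(round(r["score"],2),r["location"],len(P),np.median(P,0).round(1))
    T=P[P[:,2]>90]; 
    if len(T)>20: print(" top",T.mean(0).round(1),len(T),cv2.minEnclosingCircle(T[:,:2].astype(np.float32)))
p=proj("wrist",(478.3,303.8,92),c);print("expected",p)
cv2.circle(im,tuple(int(round(v)) for v in p),3,(0,255,0),1); save("w_block.png",im)
E
```

```text
t: 4.08
ee_pos: [480.3, 303.1, 182.3]
orientation: [-2.388, 2.041, 0.0]
ft_force: [0.5, 0.5, -0.2]
width: 87.7
tool cm [-0.1   0.19 12.43] az 0.26 tilt [ 4.e-04  6.e-04 -1.e+00] pos [480.3 303.1 182.3] F [ 0.5  0.5 -0.2] w 87.7 q [0.54 0.39 1.79 0.   0.96 1.96] t 4.08
0.89 [430.0, 264.5] 833 [466.8 220.9  53.4]
0.88 [321.3, 235.1] 1079 [483.5 303.9  91.1]
 top [479.8 303.6  91.8] 640 ((479.5686950683594, 303.53662109375), 9.137331008911133)
0.66 [169.4, 227.7] 1458 [468.6 403.1  71.2]
0.6 [319.5, 288.8] 1214 [439.1 297.4  65.4]
expected (np.float64(318.8067102815416), np.float64(243.9479713247232))
```

View pics/w_block.png

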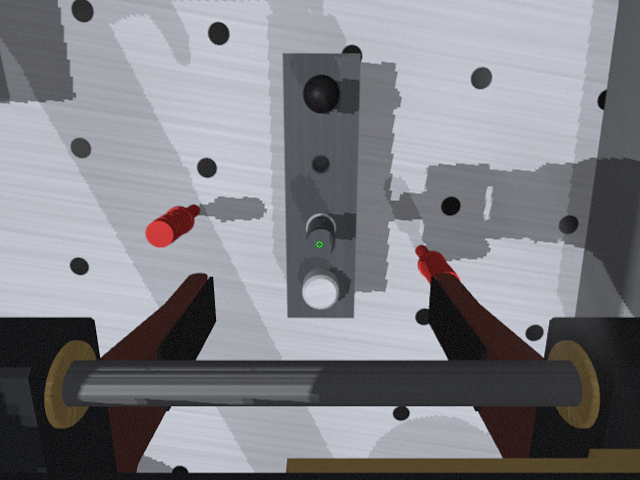

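View pics/w_wheel.png

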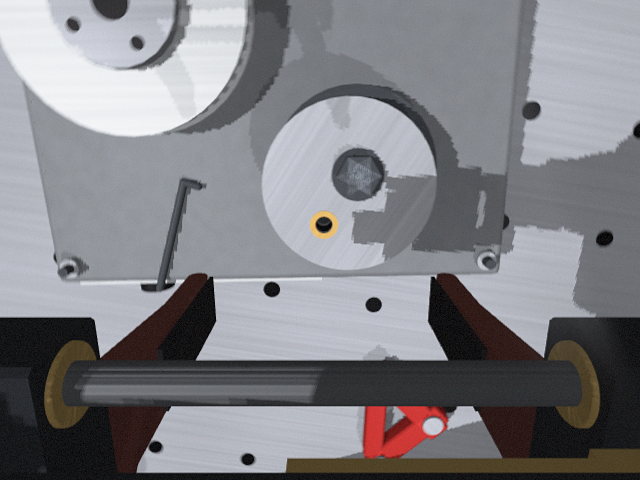

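The wrist view at the block confirms the dark knob with its flange at (321,235), the red look-alikes at (165,228) and (433,264), and the stop pin at (320,290). In the wheel view the bush is at (323,225) and the bolt at (358,174). I'm going down to grasp the dark knob.

```bash
python3 -m inch '[{"tx":-0.06,"ty":0.08,"tz":4,"ax":0,"ay":0,"az":0.2,"jaw":0.6},{"tx":0,"ty":0,"tz":4,"ax":0,"ay":0,"az":0,"jaw":0.6},{"tx":0,"ty":0,"tz":3,"ax":0,"ay":0,"az":0,"jaw":0.6},{"tx":0,"ty":0,"tz":1.03,"ax":0,"ay":0,"az":0,"jaw":0.5},{"tx":0,"ty":0,"tz":0,"ax":0,"ay":0,"az":0,"jaw":0.5}]'
python3 mv.py 479.4 303.6 62 -81.3
python3 -m inch '[{"tx":0,"ty":0,"tz":0,"ax":0,"ay":0,"az":0,"jaw":0.1},{"tx":0,"ty":0,"tz":0,"ax":0,"ay":0,"az":0,"jaw":0},{"tx":0,"ty":0,"tz":0,"ax":0,"ay":0,"az":0,"jaw":0},{"tx":0,"ty":0,"tz":0,"ax":0,"ay":0,"az":0,"jaw":0}]'
python3 mv.py 479.4 303.6 62 -81.3
```

```text
t: 4.8
ee_pos: [479.6, 299.7, 62.5]
orientation: [2.378, -2.052, -0.0]
ft_force: [0.3, 0.0, 1.1]
width: 44.3
tool cm [-0.39 -0.03  0.05] az -0.27 tilt [-5.e-04 -4.e-04 -1.e+00] pos [479.6 299.7  62.5] F [0.3 0.  1.1] w 44.3 q [ 0.54  0.57  1.85 -0.    0.72  1.96] t 4.8
t: 5.3
ee_pos: [479.9, 302.2, 63.3]
orientation: [-2.377, 2.049, 0.0]
ft_force: [-1.3, 5.9, 2.1]
width: 17.8
tool cm [-0.15  0.03  0.13] az -0.22 tilt [ 0.0018  0.0025 -1.    ] pos [479.9 302.2  63.3] F [-1.3  5.9  2.1] w 17.8 q [0.54 0.57 1.85 0.   0.72 1.96] t 5.3
```

```bash
python3 -m inch '[{"tx":-0.3,"ty":0,"tz":0,"ax":0,"ay":0,"az":0,"jaw":0},{"tx":0,"ty":0,"tz":0,"ax":0,"ay":0,"az":0,"jaw":0}]'
python3 -m inch '[{"tx":0,"ty":0,"tz":-0.5,"ax":0,"ay":0,"az":0,"jaw":0},{"tx":0,"ty":0,"tz":-1,"ax":0,"ay":0,"az":0,"jaw":0},{"tx":0,"ty":0,"tz":-1.5,"ax":0,"ay":0,"az":0,"jaw":0},{"tx":0,"ty":0,"tz":-2.5,"ax":0,"ay":0,"az":0,"jaw":0},{"tx":0,"ty":0,"tz":-4,"ax":0,"ay":0,"az":0,"jaw":0},{"tx":0,"ty":0,"tz":-3,"ax":0,"ay":0,"az":0,"jaw":0},{"tx":0,"ty":0,"tz":0,"ax":0,"ay":0,"az":0,"jaw":0},{"tx":0,"ty":0,"tz":0,"ax":0,"ay":0,"az":0,"jaw":0}]'
python3 mv.py 494 -134 185 -81.3
python3 - <<'E'
from h import *
c=cal("wrist"); im,d=viewer.get_image("wrist"); save("w_held.png",im)
E
```

```text
t: 5.55
ee_pos: [479.3, 304.0, 63.1]
orientation: [-2.38, 2.05, -0.001]
ft_force: [0.4, -0.8, 6.0]
width: 17.3
t: 6.55
ee_pos: [478.3, 303.3, 186.9]
orientation: [2.379, -2.05, -0.0]
ft_force: [0.1, -0.5, -1.4]
width: 17.3
tool cm [43.49  4.91  0.21] az -0.2 tilt [-8.e-04 -5.e-04 -1.e+00] pos [478.3 303.3 186.9] F [ 0.1 -0.5 -1.4] w 17.3 q [ 0.54  0.38  1.79 -0.    0.97  1.97] t 6.55
```

View pics/w_held.png

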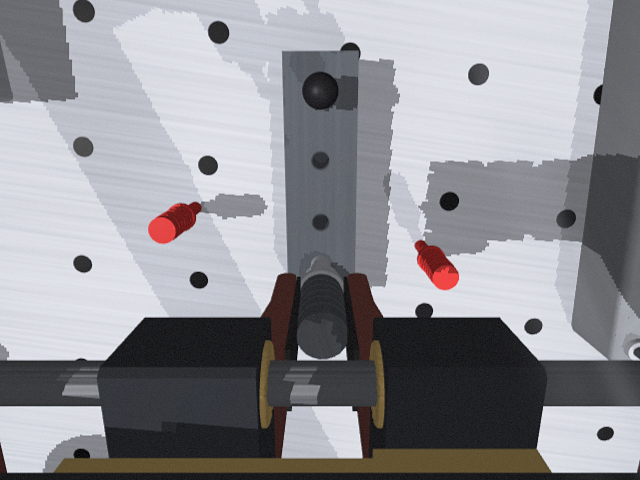

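The locking pin is held: its knob is between the jaws at (322,320), the flange at (320,270) and the tip near (317,258). The other pins are still in place. Next I carry it over the wheel.

```bash
python3 -m inch '[{"tx":5.44,"ty":0.61,"tz":0,"ax":0,"ay":0,"az":0,"jaw":0},{"tx":5.44,"ty":0.61,"tz":0,"ax":0,"ay":0,"az":0,"jaw":0},{"tx":5.44,"ty":0.61,"tz":0,"ax":0,"ay":0,"az":0,"jaw":0},{"tx":5.44,"ty":0.61,"tz":0,"ax":0,"ay":0,"az":0,"jaw":0},{"tx":5.44,"ty":0.61,"tz":0,"ax":0,"ay":0,"az":0,"jaw":0},{"tx":5.44,"ty":0.61,"tz":0,"ax":0,"ay":0,"az":0,"jaw":0},{"tx":5.44,"ty":0.61,"tz":0,"ax":0,"ay":0,"az":0,"jaw":0},{"tx":5.0,"ty":0.61,"tz":0,"ax":0,"ay":0,"az":0,"jaw":0},{"tx":0,"ty":0,"tz":0,"ax":0,"ay":0,"az":10,"jaw":0},{"tx":0,"ty":0,"tz":0,"ax":0,"ay":0,"az":10,"jaw":0},{"tx":0,"ty":0,"tz":0,"ax":0,"ay":0,"az":10,"jaw":0},{"tx":0,"ty":0,"tz":0,"ax":0,"ay":0,"az":0,"jaw":0}]'
python3 -m inch '[{"tx":0,"ty":0,"tz":0,"ax":0,"ay":0,"az":0,"jaw":0},{"tx":0,"ty":0,"tz":0,"ax":0,"ay":0,"az":0,"jaw":0}]'
python3 mv.py 494 -134 185 -111.3
cat > look.py <<'E'
import sys
from h import *
o=get_obs(); c=cal("wrist"); im,d=viewer.get_image("wrist"); np.save("wd.npy",d)
im0=im.copy(); hsv=cv2.cvtColor(im,cv2.COLOR_RGB2HSV)
m=((hsv[:,:,0]>12)&(hsv[:,:,0]<28)&(hsv[:,:,1]>140)&(hsv[:,:,2]>120)); m[310:]=False
m=cv2.morphologyEx(m.astype(np.uint8),cv2.MORPH_OPEN,np.ones((2,2)))
v,u=np.nonzero(m); print("brass",len(u))
if len(u)>20:
    e=cv2.fitEllipse(np.c_[u,v].astype(np.float32)); print("ellipse",e)
    h=cv2.convexHull(np.c_[u,v].astype(np.int32)); cx,cy=cv2.fitEllipse(h)[0] if len(h)>5 else e[0]
    print("hullctr",cx,cy,"bush",onplane("wrist",cx,cy,107,c).round(2))
for r in masks_of("wrist","pin_knob")[:2]:
    print("knob",round(r["score"],2),r["location"],np.median(pts("wrist",r["pixels"],d,c),0).round(1))
e=o["ee_pos"]; print("ee",e.round(1))
for h in (-10,-13,-50): print("axis@",h,np.round(proj("wrist",e+[0,0,h],c),1))
save(sys.argv[1],im0); save("z"+sys.argv[1],cv2.resize(im0[150:350,200:440],(720,600),interpolation=cv2.INTER_CUBIC))
E
python3 look.py hov1.png
```

```text
t: 8.1
ee_pos: [493.4, -129.4, 186.1]
orientation: [1.769, -2.594, -0.003]
ft_force: [0.1, -0.2, -0.1]
width: 17.4
t: 8.35
ee_pos: [494.1, -129.5, 187.1]
orientation: [1.77, -2.595, -0.001]
ft_force: [0.2, -0.1, -1.5]
width: 17.6
tool cm [ 0.43 -0.15  0.21] az -0.09 tilt [-5.e-04  2.e-04 -1.e+00] pos [ 494.1 -129.5  187.1] F [ 0.2 -0.1 -1.5] w 17.6 q [-0.28  0.31  1.91  0.    0.93  1.66] t 8.35
brass 0
knob 0.6 [320.4, 310.0] [ 498.8 -131.2  212.8]
ee [ 494.1 -129.5  187.1]
axis@ -10 [321. 292.]
axis@ -13 [321.  289.3]
axis@ -50 [321.1 262.3]
```

View pics/zhov1.png

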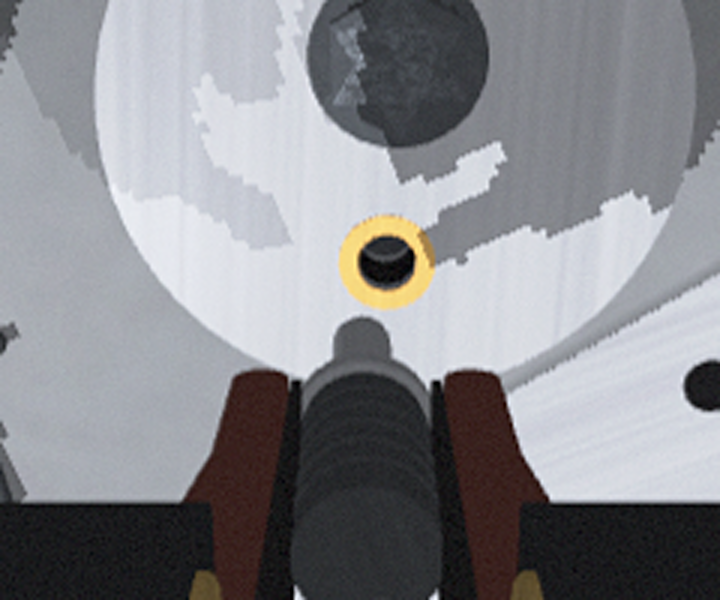

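```bash
python3 - <<'E'
from h import *
c=cal("wrist"); o=get_obs(); R=cv2.Rodrigues(o["orientation"])[0]
b=onplane("wrist",328.3,237.0,107,c); print("bush",b); h=o["ee_pos"][2]-50
tip=onplane("wrist",320.3,263.3,h,c); print("tip",tip,h)
pv=onplane("wrist",(398+.5)/3-.5+200,(70+.5)/3-.5+150,118,c); print("pivot",pv,np.linalg.norm((b-pv)[:2]),np.degrees(np.arctan2(*(b-pv)[1::-1])))
print("shift tool cm",R.T@(b-tip)/10)
E
```

```text
bush [ 497.81872758 -135.3735148   107.        ]
tip [ 493.90196886 -128.90585296  137.28272232] 137.2827223205753
pivot [ 533.2536378  -151.24321592  118.        ] 38.826283320474865 155.8745407586677
shift tool cm [ 0.45880017 -0.60132269  3.02821113]
```

The zoom shows the bush hole at about (328,237) and the pin tip at about (320,263). I shift the tip over the bush, go down to about 7 mm above it and look again.

```bash
python3 -m inch '[{"tx":0.46,"ty":-0.6,"tz":0.3,"ax":0,"ay":0,"az":0,"jaw":0},{"tx":0,"ty":0,"tz":1,"ax":0,"ay":0,"az":0,"jaw":0},{"tx":0,"ty":0,"tz":0.9,"ax":0,"ay":0,"az":0,"jaw":0},{"tx":0,"ty":0,"tz":0,"ax":0,"ay":0,"az":0,"jaw":0},{"tx":0,"ty":0,"tz":0,"ax":0,"ay":0,"az":0,"jaw":0}]'; python3 look.py hov2.png
```

```text
t: 9.07
ee_pos: [498.1, -136.0, 165.2]
orientation: [1.768, -2.597, -0.0]
ft_force: [0.1, -0.2, -1.0]
width: 17.4
brass 0
knob 0.66 [321.0, 312.0] [ 502.9 -137.8  191. ]
ee [ 498.1 -136.   165.2]
axis@ -10 [321. 292.]
axis@ -13 [321.  289.3]
axis@ -50 [321.2 262.3]
```

View pics/zhov2.png

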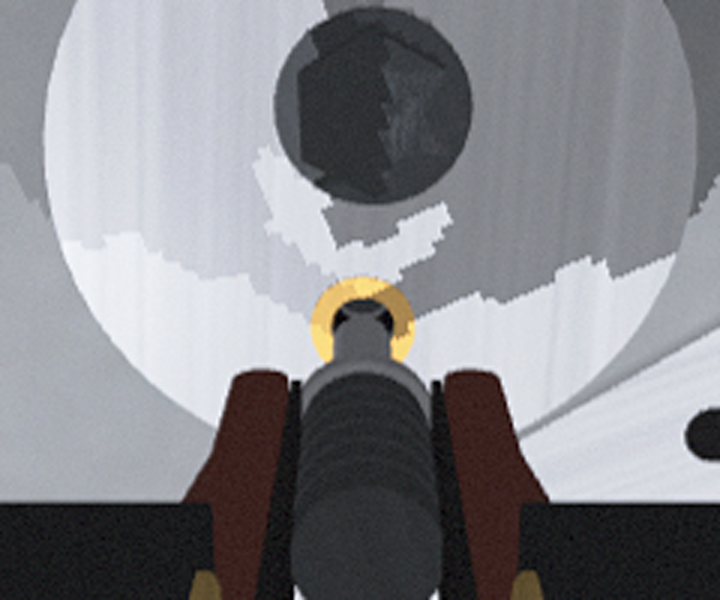

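```bash
python3 - <<'E'
from h import *
c=cal("wrist"); o=get_obs(); R=cv2.Rodrigues(o["orientation"])[0]
b=onplane("wrist",320.7,258.0,107,c); print("bush",b); h=o["ee_pos"][2]-50
tip=onplane("wrist",320.3,263.3,h,c); print("tip",tip,h)
pv=onplane("wrist",(373+.5)/3-.5+200,(106+.5)/3-.5+150,118,c); print("pivot",pv,np.linalg.norm((b-pv)[:2]),np.degrees(np.arctan2(*(b-pv)[1::-1])))
print("shift tool cm",R.T@(b-tip)/10)
E
```

```text
bush [ 498.08888598 -135.69407634  107.        ]
tip [ 498.04685005 -135.47916801  115.5840372 ] 115.58403720172703
pivot [ 535.9429768  -152.36657357  118.        ] 41.36307962682143 156.22933526416037
shift tool cm [ 0.01847796 -0.01143374  0.85840801]
```

Tip and bush agree to about 0.2 mm, so I go down gently.

```bash
python3 -m inch '[{"tx":0.02,"ty":0,"tz":0.5,"ax":0,"ay":0,"az":0,"jaw":0},{"tx":0,"ty":0,"tz":0.4,"ax":0,"ay":0,"az":0,"jaw":0},{"tx":0,"ty":0,"tz":0.3,"ax":0,"ay":0,"az":0,"jaw":0},{"tx":0,"ty":0,"tz":0.2,"ax":0,"ay":0,"az":0,"jaw":0},{"tx":0,"ty":0,"tz":0,"ax":0,"ay":0,"az":0,"jaw":0}]'
```

```text
t: 9.8
ee_pos: [498.0, -136.2, 151.2]
orientation: [1.768, -2.597, -0.0]
ft_force: [-0.1, 0.4, -1.0]
width: 17.0
```

Tip is about 6 mm into the bush with no force. I continue towards the plate, where TCP z should be about 130.

```bash
python3 -m inch '[{"tx":0,"ty":0,"tz":0.6,"ax":0,"ay":0,"az":0,"jaw":0},{"tx":0,"ty":0,"tz":0.6,"ax":0,"ay":0,"az":0,"jaw":0},{"tx":0,"ty":0,"tz":0.5,"ax":0,"ay":0,"az":0,"jaw":0},{"tx":0,"ty":0,"tz":0.2,"ax":0,"ay":0,"az":0,"jaw":0},{"tx":0,"ty":0,"tz":0,"ax":0,"ay":0,"az":0,"jaw":0}]'; python3 -m inch '[{"tx":0,"ty":0,"tz":0.2,"ax":0,"ay":0,"az":0,"jaw":0},{"tx":0,"ty":0,"tz":0.1,"ax":0,"ay":0,"az":0,"jaw":0},{"tx":0,"ty":0,"tz":0,"ax":0,"ay":0,"az":0,"jaw":0}]'; python3 mv.py 498 -135.7 130 -113
```

```text
t: 10.42
ee_pos: [498.0, -136.2, 132.2]
orientation: [1.768, -2.597, -0.0]
ft_force: [0.6, -0.4, -0.8]
width: 17.5
t: 10.8
ee_pos: [498.5, -136.4, 130.0]
orientation: [-1.768, 2.596, -0.001]
ft_force: [-1.5, 0.1, 5.1]
width: 17.4
tool cm [-0.05  0.07  0.  ] az 1.5 tilt [ 8.e-04 -3.e-04 -1.e+00] pos [ 498.5 -136.4  130. ] F [-1.5  0.1  5.1] w 17.4 q [-0.29  0.4   1.93 -0.    0.81  1.66] t 10.8
```

Contact with the lock plate is at TCP z = 130.0, as predicted. Now I swing in small steps, with a stop check after every two rows.

```bash
cat > chk.py <<'E'
import sys
from h import *
o=get_obs(); p=o["ee_pos"]; r=p[:2]-[534.8,-151.8]; a=np.arctan2(r[1],r[0])%(2*np.pi); e=np.array([np.cos(a),np.sin(a)]); t=np.array([-e[1],e[0]]); f=o["ft_force"]
R=cv2.Rodrigues(o["orientation"])[0]; yaw=np.degrees(np.arctan2(R[1,0],R[0,0]))
ft=f[:2]@t
print("t %.2f turn %.3f rad %.1f z %.2f | Frad %.1f Ftan %.1f Fz %.1f lead %.1f tilt %s"%(o["t"],a-np.radians(156.9),np.hypot(*r),p[2],f[:2]@e,ft,f[2],yaw-((np.degrees(a)+90+180)%360-180),R[:2,2].round(3)))
sys.exit(int(p[2]<float(sys.argv[1]) or np.linalg.norm(f)>20))
E
python3 chk.py 129.4 && python3 -m inch '[{"tx":0.15,"ty":0,"tz":0.03,"ax":0,"ay":0,"az":1.3,"jaw":0},{"tx":0.1,"ty":0,"tz":0,"ax":0,"ay":0,"az":0,"jaw":0}]' >/dev/null; python3 chk.py 129.4 &&
python3 -m inch '[{"tx":0.08,"ty":0,"tz":0,"ax":0,"ay":0,"az":-1.15,"jaw":0},{"tx":0.08,"ty":0,"tz":0,"ax":0,"ay":0,"az":-1.15,"jaw":0}]' >/dev/null; python3 chk.py 129.4 &&
python3 -m inch '[{"tx":0.08,"ty":0,"tz":0,"ax":0,"ay":0,"az":-1.15,"jaw":0},{"tx":0.08,"ty":0,"tz":0,"ax":0,"ay":0,"az":-1.15,"jaw":0}]' >/dev/null; python3 chk.py 129.4
```

```text
t 10.80 turn 0.002 rad 39.5 z 130.01 | Frad 1.4 Ftan 0.5 Fz 5.1 lead 1.5 tilt [ 0.001 -0.   ]
t 11.05 turn 0.038 rad 39.2 z 129.96 | Frad 1.1 Ftan -6.5 Fz 5.3 lead -1.9 tilt [0.002 0.001]
t 11.30 turn 0.074 rad 39.3 z 129.96 | Frad 1.5 Ftan -7.2 Fz 6.6 lead -1.6 tilt [0.002 0.002]
t 11.55 turn 0.113 rad 39.4 z 129.99 | Frad 1.0 Ftan -7.4 Fz 6.8 lead -1.6 tilt [0.002 0.002]
```

```bash
python3 -m inch '[{"tx":0.08,"ty":0,"tz":0,"ax":0,"ay":0,"az":-1.15,"jaw":0},{"tx":0.08,"ty":0,"tz":0,"ax":0,"ay":0,"az":-1.15,"jaw":0},{"tx":0.08,"ty":0,"tz":0,"ax":0,"ay":0,"az":-1.15,"jaw":0}]' >/dev/null; python3 chk.py 129.5 &&
python3 -m inch '[{"tx":0.08,"ty":0,"tz":0,"ax":0,"ay":0,"az":-1.15,"jaw":0},{"tx":0.08,"ty":0,"tz":0.02,"ax":0,"ay":0,"az":-1.15,"jaw":0},{"tx":0.08,"ty":0,"tz":0,"ax":0,"ay":0,"az":-1.15,"jaw":0}]' >/dev/null; python3 chk.py 129.5 &&
python3 -m inch '[{"tx":0.08,"ty":0,"tz":0,"ax":0,"ay":0,"az":-1.15,"jaw":0},{"tx":0.08,"ty":0,"tz":0,"ax":0,"ay":0,"az":-1.15,"jaw":0}]' >/dev/null; python3 chk.py 129.5 &&
python3 -m inch '[{"tx":0.08,"ty":0,"tz":0,"ax":0,"ay":0,"az":-1.15,"jaw":0},{"tx":0.08,"ty":0,"tz":0,"ax":0,"ay":0,"az":-1.15,"jaw":0}]' >/dev/null; python3 chk.py 129.5 &&
python3 -m inch '[{"tx":0.08,"ty":0,"tz":0,"ax":0,"ay":0,"az":-1.15,"jaw":0},{"tx":0.08,"ty":0,"tz":0,"ax":0,"ay":0,"az":-1.15,"jaw":0}]' >/dev/null; python3 chk.py 129.5
```

```text
t 11.93 turn 0.172 rad 39.5 z 129.99 | Frad 0.4 Ftan -7.5 Fz 6.2 lead -1.5 tilt [0.002 0.002]
t 12.30 turn 0.230 rad 39.5 z 129.95 | Frad -0.4 Ftan -9.0 Fz 8.8 lead -1.4 tilt [0.002 0.002]
t 12.55 turn 0.269 rad 39.6 z 129.91 | Frad 0.2 Ftan -8.2 Fz 8.0 lead -1.3 tilt [0.002 0.002]
t 12.80 turn 0.308 rad 39.7 z 129.93 | Frad -0.4 Ftan -9.0 Fz 8.1 lead -1.3 tilt [0.002 0.002]
t 13.05 turn 0.346 rad 39.8 z 129.92 | Frad -0.9 Ftan -10.2 Fz 9.1 lead -1.2 tilt [0.002 0.002]
```

```bash

python3 -m inch '[{"tx":0.08,"ty":-0.01,"tz":0,"ax":0,"ay":0,"az":-1.15,"jaw":0},{"tx":0.08,"ty":0,"tz":0,"ax":0,"ay":0,"az":-1.15,"jaw":0}]' >/dev/null; python3 chk.py 129.5 &&
python3 -m inch '[{"tx":0.08,"ty":-0.01,"tz":0,"ax":0,"ay":0,"az":-1.15,"jaw":0},{"tx":0.08,"ty":0,"tz":0,"ax":0,"ay":0,"az":-1.15,"jaw":0}]' >/dev/null; python3 chk.py 129.5 &&
python3 -m inch '[{"tx":0.08,"ty":-0.01,"tz":0,"ax":0,"ay":0,"az":-1.15,"jaw":0},{"tx":0.08,"ty":0,"tz":0,"ax":0,"ay":0,"az":-1.15,"jaw":0}]' >/dev/null; python3 chk.py 129.5 &&
python3 -m inch '[{"tx":0.08,"ty":-0.01,"tz":0,"ax":0,"ay":0,"az":-1.15,"jaw":0},{"tx":0.08,"ty":0,"tz":0,"ax":0,"ay":0,"az":-1.15,"jaw":0}]' >/dev/null; python3 chk.py 129.5 &&
python3 -m inch '[{"tx":0.08,"ty":-0.01,"tz":0,"ax":0,"ay":0,"az":-1.15,"jaw":0},{"tx":0.08,"ty":0,"tz":0,"ax":0,"ay":0,"az":-1.15,"jaw":0}]' >/dev/null; python3 chk.py 129.5 &&
python3 -m inch '[{"tx":0.08,"ty":-0.01,"tz":0,"ax":0,"ay":0,"az":-1.15,"jaw":0},{"tx":0.08,"ty":0,"tz":0,"ax":0,"ay":0,"az":-1.15,"jaw":0}]' >/dev/null; python3 chk.py 129.5
```

```text
t 13.30 turn 0.384 rad 39.8 z 129.91 | Frad 0.1 Ftan -10.6 Fz 8.2 lead -1.1 tilt [0.002 0.002]
t 13.55 turn 0.423 rad 39.9 z 129.91 | Frad -0.7 Ftan -11.0 Fz 8.9 lead -1.0 tilt [0.002 0.003]
t 13.80 turn 0.460 rad 39.9 z 129.89 | Frad -1.2 Ftan -10.6 Fz 10.2 lead -0.8 tilt [0.001 0.003]
t 14.05 turn 0.498 rad 40.0 z 129.90 | Frad -0.8 Ftan -10.6 Fz 9.9 lead -0.7 tilt [0.001 0.003]
t 14.30 turn 0.536 rad 40.0 z 129.89 | Frad -1.5 Ftan -10.8 Fz 10.4 lead -0.6 tilt [0.001 0.003]
t 14.55 turn 0.574 rad 40.1 z 129.86 | Frad -1.5 Ftan -11.2 Fz 10.3 lead -0.4 tilt [0.001 0.003]
```

```bash

python3 -m inch '[{"tx":0.08,"ty":-0.02,"tz":0,"ax":0,"ay":0,"az":-1.15,"jaw":0},{"tx":0.08,"ty":0,"tz":0,"ax":0,"ay":0,"az":-1.15,"jaw":0}]' >/dev/null; python3 chk.py 129.5 &&
python3 -m inch '[{"tx":0.08,"ty":-0.02,"tz":0,"ax":0,"ay":0,"az":-1.15,"jaw":0},{"tx":0.08,"ty":0,"tz":0,"ax":0,"ay":0,"az":-1.15,"jaw":0}]' >/dev/null; python3 chk.py 129.5 &&
python3 -m inch '[{"tx":0.08,"ty":-0.02,"tz":0,"ax":0,"ay":0,"az":-1.15,"jaw":0},{"tx":0.08,"ty":0,"tz":0,"ax":0,"ay":0,"az":-1.15,"jaw":0}]' >/dev/null; python3 chk.py 129.5 &&
python3 -m inch '[{"tx":0.08,"ty":-0.01,"tz":0,"ax":0,"ay":0,"az":-1.15,"jaw":0},{"tx":0.08,"ty":0,"tz":0,"ax":0,"ay":0,"az":-1.15,"jaw":0}]' >/dev/null; python3 chk.py 129.5 &&
python3 -m inch '[{"tx":0.08,"ty":-0.01,"tz":0,"ax":0,"ay":0,"az":-1.15,"jaw":0},{"tx":0.08,"ty":0,"tz":0,"ax":0,"ay":0,"az":-1.15,"jaw":0}]' >/dev/null; python3 chk.py 129.5 &&
python3 -m inch '[{"tx":0.08,"ty":-0.01,"tz":0,"ax":0,"ay":0,"az":-1.15,"jaw":0},{"tx":0.08,"ty":0,"tz":0,"ax":0,"ay":0,"az":-1.15,"jaw":0}]' >/dev/null; python3 chk.py 129.5
```

```text
t 14.80 turn 0.613 rad 40.1 z 129.80 | Frad -1.8 Ftan -10.9 Fz 11.0 lead -0.4 tilt [0.    0.003]
t 15.05 turn 0.652 rad 40.1 z 129.72 | Frad -0.6 Ftan -10.5 Fz 10.6 lead -0.3 tilt [-0.     0.003]
t 15.30 turn 0.691 rad 40.2 z 129.58 | Frad -1.5 Ftan -10.0 Fz 9.8 lead -0.2 tilt [-0.001  0.003]
t 15.55 turn 0.739 rad 40.3 z 129.07 | Frad -2.0 Ftan -6.5 Fz 3.1 lead -0.7 tilt [-0.001  0.002]
t 15.55 turn 0.739 rad 40.3 z 129.07 | Frad -2.0 Ftan -6.5 Fz 3.1 lead -0.7 tilt [-0.001  0.002]
t 15.55 turn 0.739 rad 40.3 z 129.07 | Frad -2.0 Ftan -6.5 Fz 3.1 lead -0.7 tilt [-0.001  0.002]
```

At a turn of about 0.74 rad the pin dropped and the push force fell from about 10 N to 3 N, so it is over the hole. I push down gently.

```bash
python3 -m inch '[{"tx":0,"ty":0,"tz":0.08,"ax":0,"ay":0,"az":0,"jaw":0},{"tx":0,"ty":0,"tz":0,"ax":0,"ay":0,"az":0,"jaw":0}]' >/dev/null; python3 chk.py 100 && python3 -m inch '[{"tx":0,"ty":0,"tz":0.08,"ax":0,"ay":0,"az":0,"jaw":0},{"tx":0,"ty":0,"tz":0,"ax":0,"ay":0,"az":0,"jaw":0}]' >/dev/null; python3 chk.py 100
```

```text
t 15.80 turn 0.743 rad 40.4 z 128.15 | Frad -1.2 Ftan -6.4 Fz 1.9 lead -0.9 tilt [-0.001  0.002]
t 16.05 turn 0.743 rad 40.4 z 127.28 | Frad -1.3 Ftan -5.8 Fz 2.3 lead -0.9 tilt [-0.001  0.002]
```

Going in freely; home is TCP z of about 120.

```bash
python3 -m inch '[{"tx":0,"ty":0,"tz":0.15,"ax":0,"ay":0,"az":0,"jaw":0},{"tx":0,"ty":0,"tz":0.1,"ax":0,"ay":0,"az":0,"jaw":0},{"tx":0,"ty":0,"tz":0,"ax":0,"ay":0,"az":0,"jaw":0}]' >/dev/null; python3 chk.py 100 && python3 -m inch '[{"tx":0,"ty":0,"tz":0.15,"ax":0,"ay":0,"az":0,"jaw":0},{"tx":0,"ty":0,"tz":0.15,"ax":0,"ay":0,"az":0,"jaw":0},{"tx":0,"ty":0,"tz":0,"ax":0,"ay":0,"az":0,"jaw":0}]' >/dev/null; python3 chk.py 100 && python3 -m inch '[{"tx":0,"ty":0,"tz":0.15,"ax":0,"ay":0,"az":0,"jaw":0},{"tx":0,"ty":0,"tz":0,"ax":0,"ay":0,"az":0,"jaw":0}]' >/dev/null; python3 chk.py 100 && python3 -m inch '[{"tx":0,"ty":0,"tz":0.1,"ax":0,"ay":0,"az":0,"jaw":0},{"tx":0,"ty":0,"tz":0,"ax":0,"ay":0,"az":0,"jaw":0}]' >/dev/null; python3 chk.py 100
```

```text
t 16.43 turn 0.743 rad 40.4 z 124.75 | Frad -2.1 Ftan -6.4 Fz 1.6 lead -0.9 tilt [-0.001  0.002]
t 16.80 turn 0.744 rad 40.5 z 121.68 | Frad -1.8 Ftan -6.4 Fz 0.8 lead -0.9 tilt [-0.001  0.002]
t 17.05 turn 0.744 rad 40.4 z 120.22 | Frad -2.5 Ftan -5.6 Fz 1.8 lead -1.0 tilt [-0.001  0.002]
t 17.30 turn 0.754 rad 40.2 z 120.06 | Frad 0.2 Ftan -6.0 Fz 9.1 lead -1.5 tilt [-0.     0.001]
```

Flange seated at z = 120.06 with 9 N. I let the side load go over to the hole, then release.

```bash
python3 -m inch '[{"tx":-0.1,"ty":0,"tz":0,"ax":0,"ay":0,"az":0,"jaw":0},{"tx":-0.1,"ty":0,"tz":0,"ax":0,"ay":0,"az":0,"jaw":0},{"tx":-0.05,"ty":0,"tz":0,"ax":0,"ay":0,"az":0,"jaw":0},{"tx":0,"ty":0,"tz":0,"ax":0,"ay":0,"az":0,"jaw":0}]' >/dev/null; python3 chk.py 100 && python3 -m inch '[{"tx":0,"ty":0,"tz":-0.04,"ax":0,"ay":0,"az":0,"jaw":0},{"tx":0,"ty":0,"tz":0,"ax":0,"ay":0,"az":0,"jaw":0}]'; python3 chk.py 100
```

```text
t 17.80 turn 0.701 rad 40.3 z 120.07 | Frad 1.1 Ftan -4.7 Fz 9.7 lead 1.5 tilt [-0.     0.001]
t: 18.05
ee_pos: [496.2, -163.7, 120.1]
orientation: [-2.55, 1.833, 0.001]
ft_force: [-2.3, 5.4, 6.6]
width: 17.1
t 18.05 turn 0.702 rad 40.4 z 120.09 | Frad 0.6 Ftan -5.9 Fz 6.6 lead 1.5 tilt [-0.     0.001]
```

```bash
python3 -m inch '[{"tx":-0.1,"ty":0,"tz":0,"ax":0,"ay":0,"az":0,"jaw":0},{"tx":0,"ty":0,"tz":0,"ax":0,"ay":0,"az":0,"jaw":0}]' >/dev/null; python3 chk.py 100 && python3 -m inch '[{"tx":-0.1,"ty":0,"tz":0,"ax":0,"ay":0,"az":0,"jaw":0},{"tx":0,"ty":0,"tz":0,"ax":0,"ay":0,"az":0,"jaw":0}]'>/dev/null; python3 chk.py 100
```

```text
t 18.30 turn 0.692 rad 40.3 z 120.08 | Frad 0.7 Ftan -1.5 Fz 4.7 lead 2.0 tilt [ 0. -0.]
t 18.55 turn 0.681 rad 40.2 z 120.06 | Frad 1.4 Ftan 1.2 Fz 5.3 lead 2.7 tilt [ 0.001 -0.001]
```

Side load is gone, so the hole holds the wheel. I open a little, lift clear and look.

```bash
python3 -m inch '[{"tx":0,"ty":0,"tz":0,"ax":0,"ay":0,"az":0,"jaw":0.4},{"tx":0,"ty":0,"tz":0,"ax":0,"ay":0,"az":0,"jaw":0.4},{"tx":0,"ty":0,"tz":0,"ax":0,"ay":0,"az":0,"jaw":0.4}]'; python3 -m inch '[{"tx":0,"ty":0,"tz":-0.5,"ax":0,"ay":0,"az":0,"jaw":0.4},{"tx":0,"ty":0,"tz":-1.5,"ax":0,"ay":0,"az":0,"jaw":0.4},{"tx":0,"ty":0,"tz":-2.5,"ax":0,"ay":0,"az":0,"jaw":0.4},{"tx":0,"ty":0,"tz":-3,"ax":0,"ay":0,"az":0,"jaw":0.6},{"tx":0,"ty":0,"tz":-3,"ax":0,"ay":0,"az":0,"jaw":0.6},{"tx":0,"ty":0,"tz":0,"ax":0,"ay":0,"az":0,"jaw":0.6},{"tx":0,"ty":0,"tz":0,"ax":0,"ay":0,"az":0,"jaw":0.6}]'; python3 - <<'E'
from h import *
c=cal("wrist"); im,d=viewer.get_image("wrist"); save("fin.png",im)
v,u=np.mgrid[:480,:640]; P=pts("wrist",np.ones((480,640),bool),np.where(d>0,d,1),c).reshape(480,640,3)
s=(np.hypot(P[...,0]-498,P[...,1]+163)<16)&(d>0)&(P[...,2]<170)
Q=P[s]; K=Q[Q[:,2]>125]; print("knob pts",len(K),"zmax",np.percentile(K[:,2],[50,90,98]) if len(K) else None); T=K[K[:,2]>np.percentile(K[:,2],90)-4]; print(cv2.minEnclosingCircle(T[:,:2].astype(np.float32)))
W=Q[(Q[:,2]<116)&(Q[:,2]>95)]; print(np.percentile(W[:,2],[5,50,95]) if len(W) else 0)
E
```

```text
t: 18.92
ee_pos: [495.5, -162.2, 119.4]
orientation: [2.551, -1.833, -0.001]
ft_force: [-1.1, -0.4, -0.2]
width: 34.7
t: 19.8
ee_pos: [495.3, -162.2, 224.7]
orientation: [2.551, -1.833, -0.0]
ft_force: [-0.6, 0.5, -0.2]
width: 52.4
knob pts 996 zmax [148.44651312 149.4687633  150.10119939]
((496.06378173828125, -162.77906799316406), 9.258243560791016)
[105.69283471 106.95531489 111.27522306]
```

View pics/fin.png

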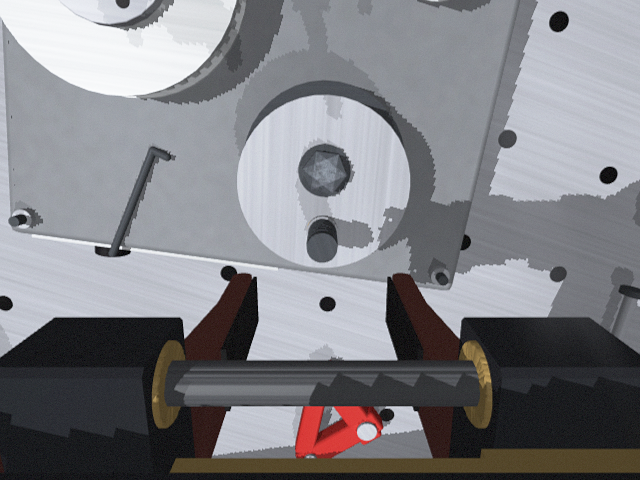

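The pin stands in the bush at (321,240), with its knob top at 149 mm. That is the fully home height (107 + 42). The wheel has stayed back and nothing touches the robot, so I hand in.

```bash
python3 - <<'E'
from h import *
im,d=viewer.get_image("top"); c=cal("top")
for th in ["pin_knob","ball_pin","stop_pin","big_nut","hex_key"]:
    for r in masks_of("top",th)[:3]: print(th,round(r["score"],2),np.round(r["location"]))
ctrl.close_job(); print(get_obs()["t"])
E
```

```text
pin_knob 0.7 [148. 282.]
pin_knob 0.61 [258. 286.]
pin_knob 0.22 [400. 283.]
ball_pin 0.53 [204. 223.]
stop_pin 0.49 [215. 296.]
big_nut 0.75 [447. 163.]
hex_key 0.78 [402. 288.]
the job is handed in; nothing more can be done
the job is handed in; nothing more can be done
```

The tension wheel is locked back with the dark locking pin, and the job is handed in. I took the pin out of the block, put it down through the bush and swung the wheel counter-clockwise while pressing lightly on the lock plate. It dropped into the lock hole at about 0.7 rad.

- **Pin home:** the flange seated at TCP z of about 120 mm. After letting go, the knob top measured about 149 mm, which is the fully home height.
- **Wheel held:** before I opened the gripper, the side load had passed to the hole. In the last wrist picture the wheel was still back.
- **Forces and time:** the wrist forces I read stayed at about 16 N or less. The last clock reading was about 20 s.
- **Bystanders:** the last check found the ball pin and stop pin still in the block, and the nut and hex key still on the deck. The red look-alikes were where they had been.
- **Disagreement:** in the last top image the network did not report the locking pin on the wheel. It gave only the two red look-alikes and a weak false hit near the hex key. That the pin is home therefore rests on the wrist picture, its depth reading and the force readings.

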